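# Slide the locked filter carriage home to the test port

## Robot

A 6-joint arm with a two-finger parallel gripper is mounted at the origin on the work surface. World frame = base frame: x ahead of the robot, y to its left, z up, the work surface at z = 0. Lengths are in m, angles in rad, forces in N, time in s.
With the tool pointing down it reaches from about 0.35 to 0.85 m from the base axis. Payload 8.1 kg.
Tool frame: the origin (TCP) lies between the finger pads; the fingertips stand 11 mm ahead of it and the grasp point (between the pads) lies 8 mm behind it (robot.tips_ahead is the distance from the TCP to the fingertips, in m); z points along the fingers, y is the line along which they close (so a half turn about z gives the same grasp; the last joint's range is limited). The gripper opens to 93 mm and grips with 3 to 60 N. Pads are 15 mm wide; open, the fingers measure 128 mm over their backs; the gripper's body (75 mm by 188 mm) begins 65 mm behind the grasp point.
Start: joints at [1.025, 0.13, 1.488, -0, 1.523, -0.085], TCP at [0.267, 0.537, 0.23] pointing down, gripper open.
Joint ranges: [-2.96, 2.96], [-0.89, 2.26], [0.02, 2.5], [-1.34, 4.48], [0, 2.73], [-2.66, 2.66]. Speed limits (rad/s): [2.39, 2.39, 2.79, 3.14, 3.14, 3.14].

## Interface

Orientations are given as a rotation vector (axis times angle).
In Python, from plant import robot gives the robot as it stands. The module is installed in compiled form; this text tells all that it offers.
- The arm moves only by the tool move_arm, never from a script. Its argument "deltas" is one flat list of numbers, 7 for each row, row after row: the shift along the tool's x, y, z in m, then the turn, a rotation vector about the tool's x, y, z in rad, then the opening, from 0 (shut) to 1 (fully open). A call has 1 to 12 rows; each row is the pose to reach, as a shift and turn from the pose commanded when the call began, along the tool's axes at that moment; what a row does not reach only later rows make up. A row lasts 1/8 s, in which the tool goes at most 62.5 mm and 10.7 degrees, less where a joint would pass 70% of its speed; a pose out of reach is approached as far as the arm can. A call with a gripper value outside its range is refused whole. The fingers move at their own pace and stop on an object; "squeeze" is the grip in N (left out, the last holds). Time passes only in rows, so rows that repeat a pose let the fingers close. It gives the time, the measured TCP pose, the force, the opening and the grip force at its end, in the units of the state.
- robot.read_state(): the state, without advancing time (a new reading comes with each control period).
- robot.read_camera(name): name is "side" or "top" or "wrist"; returns (picture, depth): 384x512x3 uint8, red, green, blue; 384x512 float32, m along the optical axis (not along the pixel's ray), 0 where there is no reading.
- robot.camera_model(name): a dict with "K" (3x3 intrinsics, pixels), "R" (3x3) and "t" (3): a world point X has camera coordinates R X + t; the wrist camera has in their place "tool_from_camera" (4x4, takes a point from camera to tool coordinates, whose origin is the TCP and whose axes are the flange's). Camera axes: x right, y down, z forward; pixel columns grow to the right and rows downward; lengths in m; the calibration is good to about 2 mm. A picture is of the moment at which its call begins: read the wrist's pose just before it. camera_model takes no time and is no camera call.
- robot.close_job(): hands the job in; it is judged then, once.
Trained networks look in the newest picture that a camera, given by its name, has taken for a name from the list of things; names that differ only in an ending like _2 or _b are one class to them, and where a whole thing is asked for, a point or a joint stands for the part that bears it (a point fixed in the world has none). Each returns a list of dicts, best first, with "confidence" (0 to 1); they miss things now and then, are a little off and sometimes report something else, mostly with a low value. They report only what shows in the picture. A call takes as long as a camera call.
- robot.recognise(camera, label): "uv" ([column, row] in pixels, amid what is visible of it).
The state is a dict: "t": time; "q": joint angles; "dq": joint speeds; "joint_torque": joint torques, N m; "tool_pos": TCP position; "orientation": TCP orientation; "force": force on the tool from outside, world axes, zero at the start; "wrist_torque": the same for the moment, N m; "opening": finger opening in m; "gripper_force": force on a finger pad.
Only numpy, scipy, OpenCV 4.12 (cv2) and the standard library are available. Lean on these libraries where they do the work, as an engineer would, in place of code of your own. Each camera call takes 0.05 s, during which the arm holds its last target. There are 200 camera calls.

## Task

Press the orange lock button on the carriage down with the fingertips and, keeping it held down the whole way, push the carriage along its rail until the filter is fully up against the blue test port. Then let the button spring back up so that the carriage is locked there, and move the hand clear. Nothing needs gripping or lifting; leave the spare filter, the jar and the tray where they are.

Things in the scene. Friction and masses are not known exactly. Their poses are not given: they have to be found in the camera images.
- rail: Aluminium slide rail fixed to the bench at any heading, 60 mm wide, 30 mm high. Origin on the bench under its centre line; x across the rail, y along it towards the blue port block, z up. It runs from y = -128 mm (black end cap to -136, 44 mm high) to y = +202 mm; the blue port block (the end stop, 80 mm wide, 105 mm high) fills y = 155 to 200 mm, with a brass stub to y = 230 mm.
- port_face (a point): Centre of the blue port block's face that the filter comes up against, 83 mm above the bench; axes as the rail's.
- carriage (a joint): Carriage position along the rail in m, growing towards the blue port (rail +y): 0 far from the port, 0.150 with the filter against the port (hard stop). Starts at 0 to about 0.07. With the button up a pin between fine teeth (8 mm pitch) locks it, with up to 4 mm of play; with the button down it slides with about 2 to 4 N. At the hard stop the pin finds a gap.
- filter_face (a point): Centre of the pink front face of the filter on the carriage, 83 mm above the bench; axes as the rail's. The carriage is a black block 90 mm wide and 110 mm long, deck 51 mm above the bench. The white filter (56 mm diameter, top 111 mm above the bench) is fixed to the port side of a grey upright plate.
- push_plate (a point): Centre of the button-side face of the grey upright plate that stands across the carriage deck between button and filter, 80 mm above the bench: 80 mm wide, 10 mm thick, top 108 mm above the bench. It is part of the carriage; a fingertip on the button can push the carriage along by it. Axes as the rail's.
- lock_button (a joint): Travel of the orange lock button in m: 0 up (carriage locked), 0.006 fully down (carriage free from about 0.004 on). It is pushed straight down and springs back: about 4 N to start, 8 N fully down, then a hard stop.
- button_top (a point): Centre of the top of the orange button on the carriage: 46 mm across the rail by 52 mm along it, top 64 mm above the bench when up, 58 mm when down. Axes as the rail's (y to the port). The grey plate's face is 29 mm from this centre towards the port; nothing stands on the other three sides. A finger pressing the button can also drag the carriage by friction.
- spare_filter: Loose spare filter, white with a pink top, 56 mm diameter, 35 mm high, standing beside the rail; origin at the centre of its underside. To be left alone.
- jar: Loose amber jar with a blue cap, 48 mm diameter, 58 mm high, beside the rail; origin at the centre of its underside. To be left alone.
- parts_tray: Loose open steel tray, 75 by 110 mm, 22 mm high, beside the rail; origin at the centre of its underside. To be left alone.

How it is judged:
On the way, in this order (a step that is already met when the one before it is completed fails the run):
1. the lock button is held down before the carriage has gone far (still 50 mm or more short of the port) (value of joint lock_button above 0.0035 m and value of joint carriage below 0.1 m), for 0.1 s.
2. the carriage is against the port with the button still held down (value of joint lock_button above 0.002 m and value of joint carriage above 0.147 m), for 0.1 s.
At the end, for the whole second after the job is handed in: The carriage stands within 3 mm of its end stop at the port, at rest, the lock button is back up (within 1 mm), and the spare filter, jar and tray are within 15 mm of where they stood (value of joint carriage above 0.147 m and velocity of joint carriage between -0.005 and 0.005 m/s and value of joint lock_button below 0.001 m and distance of each of spare_filter, jar, parts_tray from where it was at the start of the episode below 0.015 m); the robot touches nothing.
It fails at once if the button is let up while the carriage is half way along (value of joint lock_button below 0.002 m and value of joint carriage between 0.085 and 0.14 m).
It fails at once if the spare filter, the jar or the tray is lifted, carried or shoved (moved more than 15 mm) (distance of any of spare_filter, jar, parts_tray from where it was at the start of the episode above 0.015 m).
It also fails if it takes over 42 s, if anything falls off the work surface, if the arm or the gripper's body presses on something with over 40 N, if the wrist force passes 120 N, or if a joint passes its speed limit or range.

## Working session

There is one attempt and no reset: what is moved stays moved. The work goes in short steps, Python scripts to look and compute and a tool call to move; the robot and the scene stay as the last step left them, time stands still between calls to the robot, and variables do not carry over. Pictures are saved under pics/ and viewed, at most 10 in all, crops included, and the job is handed in when it is done.

Besides the shell and the picture viewer there is one more tool, called after "Call:" as name(argument=value, ...) on one line, values as JSON. move_arm: Moves the arm, as the interface text tells. Its arguments: {"type":"object","properties":{"deltas":{"type":"array","items":{"type":"number"}},"squeeze":{"type":"number"}},"required":["deltas"]}

```bash
mkdir -p pics; cat > h.py <<'E'
import numpy as np, cv2
from plant import robot
from scipy.spatial.transform import Rotation as Ro
def cloud(name):
    st=robot.read_state(); im,d=robot.read_camera(name); m=robot.camera_model(name)
    v,u=np.indices(d.shape); P=np.stack([u,v,np.ones_like(u)],-1)@np.linalg.inv(m["K"]).T*d[...,None]
    if "R" in m: W=(P-m["t"])@m["R"]
    else:
        T=m["tool_from_camera"]; W=(P@T[:3,:3].T+T[:3,3])@Ro.from_rotvec(st["orientation"]).as_matrix().T+st["tool_pos"]
    W[d==0]=np.nan
    return im,W
E
python3 - <<'E'
from h import *
print(robot.read_state())
ims=[]
for n in("top","side"):
    im,W=cloud(n); np.save(n+".npy",W); ims.append(im); cv2.imwrite(f"pics/{n}.png",im[...,::-1])
    for l in("lock_button","push_plate","rail","filter_face","spare_filter","jar","parts_tray"):
        for r in robot.recognise(n,l)[:2]:
            u,v=map(int,r["uv"]); print(n,l,u,v,round(r["confidence"],2),W[v,u].round(3))
E
```

```text
{'t': 0.0, 'q': array([ 1.02461152e+00,  1.31167926e-01,  1.48925569e+00,  1.88242796e-06,
        1.52301755e+00, -8.53979493e-02]), 'dq': array([ 1.34957620e-03,  5.87301470e-04,  1.45392909e-03, -4.42802026e-05,
       -5.68715155e-04, -7.24652737e-04]), 'joint_torque': array([-1.85096367e-03, -5.59840214e+01, -4.91760886e+01,  7.66839506e-02,
        3.58412240e-02, -1.34229167e-04]), 'tool_pos': array([0.26648411, 0.53696206, 0.22859636]), 'orientation': array([-7.17284266e-01, -3.05801930e+00,  2.75863233e-03]), 'force': array([-0.61029956, -0.15908765, -0.00997342]), 'wrist_torque': array([ 0.07515543, -0.04871909, -0.02286614]), 'gripper_force': 0.0, 'opening': 0.0928793757333658}
top lock_button 295 194 0.82 [ 0.583 -0.059  0.068]
top push_plate 287 195 0.59 [ 0.58  -0.041  0.066]
top rail 255 208 0.6 [0.551 0.03  0.032]
top filter_face 291 194 0.59 [ 0.583 -0.05   0.062]
top spare_filter 243 157 0.89 [0.668 0.062 0.037]
top jar 224 262 0.9 [0.427 0.096 0.058]
top parts_tray 310 251 0.84 [ 0.455 -0.102  0.005]
side lock_button 302 228 0.76 [ 0.587 -0.066  0.064]
side push_plate 289 229 0.79 [ 0.567 -0.049  0.06 ]
side push_plate 272 219 0.35 [ 0.55  -0.016  0.073]
side rail 269 220 0.78 [0.575 0.025 0.027]
side filter_face 292 230 0.94 [ 0.569 -0.057  0.063]
side spare_filter 290 192 0.71 [0.67  0.067 0.034]
side jar 192 231 0.71 [0.416 0.079 0.045]
side parts_tray 262 289 0.8 [ 0.463 -0.097 -0.001]
```

View pics/top.png

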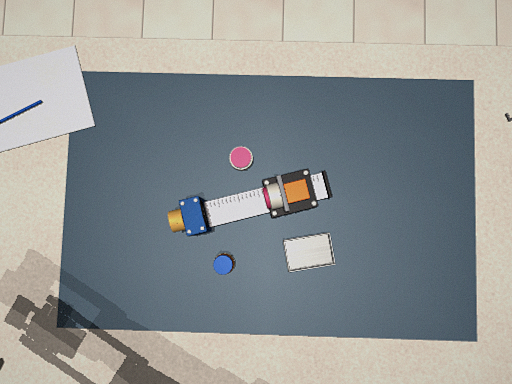

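View pics/side.png

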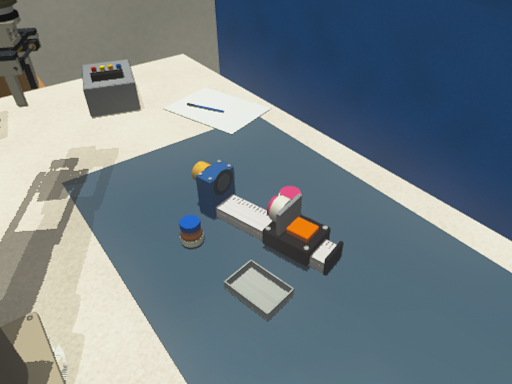

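The top view shows the blue port at (193,215), the carriage near (290,194) with the orange button at (297,190), and the loose things off the rail. Next I'll measure the rail line.

```bash
python3 - <<'E'
from h import *
im=cv2.imread("pics/top.png"); W=np.load("top.npy"); h=cv2.cvtColor(im,cv2.COLOR_BGR2HSV)
H,S,V=h[...,0],h[...,1],h[...,2]
v,u=np.indices(H.shape)
roi=(u>160)&(u<335)&(v>160)&(v<240)
z=W[...,2]
for n,m in dict(orange=(H>4)&(H<20)&(S>150)&(u>250)&(z>.05),blue=(H>100)&(H<125)&(S>150)&(z>.09),plate=(z>.098)&(u>240),rail=(z>.025)&(z<.036)&(u>210)&(u<262)&(v>175)&(v<235)&(S<60)&(V>120)).items():
    m=m&roi; P=W[m]; c=P.mean(0); w,E=np.linalg.eigh(np.cov(P[:,:2].T))
    r=cv2.minAreaRect(P[:,:2].astype(np.float32)*1000)
    print(n,m.sum(),c.round(4),np.degrees(np.arctan2(E[1],E[0])).round(1),np.sqrt(w).round(4),[np.round(x,1) for x in r])
s=robot.read_state();print(Ro.from_rotvec(s["orientation"]).as_matrix().round(3))
E
```

```text
orange 465 [ 0.5907 -0.0617  0.0636] [-158.4  111.6] [0.0133 0.0148] [array([591.6, -62.3]), array([47. , 52.4]), np.float64(15.7)]
blue 666 [0.5267 0.1629 0.1048] [ -73.6 -163.6] [0.0123 0.0218] [array([527., 163.]), array([79.6, 45.1]), np.float64(16.3)]
plate 508 [ 0.5771 -0.0154  0.1067] [ -75.3 -165.3] [0.0133 0.0172] [array([576.6, -12.4]), array([79.8, 45. ]), np.float64(15.9)]
rail 1342 [0.5524 0.0744 0.03  ] [-160.2  109.8] [0.0171 0.0356] [array([552.5,  74.5]), array([ 59.7, 133.8]), np.float64(15.7)]
[[-0.896  0.445  0.   ]
 [ 0.445  0.896  0.   ]
 [ 0.     0.    -1.   ]]
```

Call:
move_arm(deltas=[-0.548,-0.381,0.03,0,0,0.832,0,-0.548,-0.381,0.03,0,0,0.832,0,-0.548,-0.381,0.03,0,0,0.832,0,-0.548,-0.381,0.03,0,0,0.832,0,-0.548,-0.381,0.03,0,0,0.832,0,-0.548,-0.381,0.03,0,0,0.832,0,-0.548,-0.381,0.03,0,0,0.832,0,-0.548,-0.381,0.03,0,0,0.832,0,-0.548,-0.381,0.03,0,0,0.832,0,-0.548,-0.381,0.03,0,0,0.832,0,-0.548,-0.381,0.03,0,0,0.832,0,-0.548,-0.381,0.03,0,0,0.832,0])

```text
t: 2.3
tool_pos: [0.5888, -0.0504, 0.1991]
orientation: [-1.897, -2.504, 0.001]
force: [-0.9, 1.6, -1.1]
opening: 0.0002
gripper_force: 0.0
```

```bash
python3 - <<'E'
from h import *
s=robot.read_state(); R=Ro.from_rotvec(s["orientation"]).as_matrix(); print(s["tool_pos"],R.round(3),s["q"].round(2))
im,W=cloud("wrist"); cv2.imwrite("pics/w1.png",im[...,::-1])
h=cv2.cvtColor(im,cv2.COLOR_RGB2HSV); H,S=h[...,0],h[...,1]; z=W[...,2]
for n,m in dict(orange=(H>4)&(H<20)&(S>150)&(z>.05)&(z<.075),plate=(z>.1)&(z<.115)).items():
    P=W[m]; print(n,m.sum(), P.mean(0).round(4), [np.round(x,1) for x in cv2.minAreaRect(P[:,:2].astype(np.float32)*1000)] if m.sum() else '')
E
```

```text
[ 0.58877858 -0.05042624  0.19905151] [[-0.271  0.963 -0.001]
 [ 0.963  0.271 -0.   ]
 [-0.    -0.001 -1.   ]] [-0.17  0.12  1.55 -0.    1.47 -0.45]
orange 1737 [ 0.5937 -0.0648  0.0635] [array([594.1, -66.6]), array([47.7, 45.2]), np.float64(16.5)]
plate 3127 [ 0.5798 -0.0152  0.1068] [array([578.5, -12.2]), array([79.3, 44.4]), np.float64(15.8)]
```

View pics/w1.png

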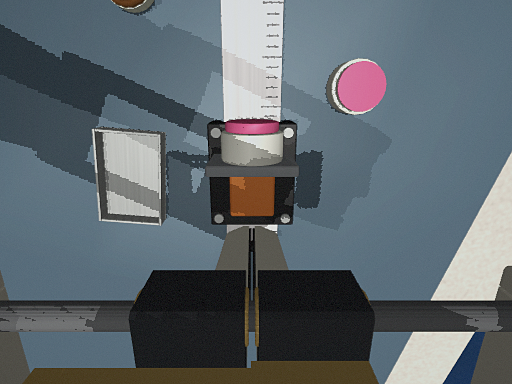

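The wrist view shows the closed fingertips (about 252,230) in line with the orange button (252,195) and behind the grey plate (252,170). I'll go down to just above the button.

Call:
move_arm(deltas=[0,0,0.05,0,0,0,0,0,0,0.1,0,0,0,0,0,0,0.116,0,0,0,0,0,0,0.116,0,0,0,0,0,0,0.116,0,0,0,0])

```text
t: 2.98
tool_pos: [0.5899, -0.0474, 0.0863]
orientation: [1.89, 2.506, 0.003]
force: [0.1, -0.2, 0.6]
opening: 0.0005
gripper_force: 0.0
```

Call:
move_arm(deltas=[0,0,0.006,0,0,0,0,0,0,0.01,0,0,0,0,0,0,0.013,0,0,0,0,0,0,0.015,0,0,0,0,0,0,0.015,0,0,0,0])

```text
t: 3.6
tool_pos: [0.5891, -0.0477, 0.0697]
orientation: [1.891, 2.506, 0.001]
force: [-0.0, 0.7, 7.3]
opening: 0.0009
gripper_force: 3.6
```

Call:
move_arm(deltas=[0,0,0.002,0,0,0,0,0,0,0.003,0,0,0,0,0,0,0.003,0,0,0,0])

```text
t: 3.98
tool_pos: [0.5894, -0.0483, 0.069]
orientation: [1.891, 2.506, 0.001]
force: [-9.8, 0.7, 23.8]
opening: 0.0002
gripper_force: 11.7
```

Call:
move_arm(deltas=[0.004,0,0,0,0,0,0,0.008,0,0,0,0,0,0,0.012,0,0,0,0,0,0,0.016,0,0,0,0,0,0,0.02,0,0,0,0,0,0,0.025,0,0,0,0,0,0,0.03,0,0,0,0,0,0,0.03,0,0,0,0,0,0])

```text
t: 4.97
tool_pos: [0.5813, -0.0195, 0.069]
orientation: [1.89, 2.505, 0.001]
force: [-9.6, -2.8, 23.7]
opening: 0.0002
gripper_force: 11.6
```

```bash
cat >> h.py <<'E'
def plate():
    s=robot.read_state(); print(s["tool_pos"].round(4),s["force"].round(1))
    for n in("wrist","top"):
        im,W=cloud(n); cv2.imwrite("pics/%s_%d.png"%(n,1000*s["t"]),im[...,::-1]); z=W[...,2]
        h=cv2.cvtColor(im,cv2.COLOR_RGB2HSV); m=(z>.025)&(z<.115)&(h[...,1]>120)&(h[...,0]>155)&(h[...,0]<178)
        y=np.array([-.272,.962]); x=np.array([.962,.272]); P=W[m]; Q=np.c_[(P[:,:2]-[.592,-.062])@x,(P[:,:2]-[.592,-.062])@y,P[:,2]]
        Q=Q[(abs(Q[:,0])<.04)&(Q[:,2]>.05)]
        print(n,len(Q),"filter face fwd of initial button centre, median/max", np.median(Q[:,1]).round(4) if len(Q) else None, np.percentile(Q[:,1],95).round(4) if len(Q) else None)
E
python3 -c "
from h import *
plate()"; ls pics
```

```text
[ 0.5813 -0.0195  0.069 ] [-9.6 -2.8 23.7]
wrist 3157 filter face fwd of initial button centre, median/max 0.1021 0.1032
top 27 filter face fwd of initial button centre, median/max 0.0995 0.1025
side.png
top.png
top_4975.png
w1.png
wrist_4975.png
```

Call:
move_arm(deltas=[0.005,0,0,0,0,0,0,0.012,0,0,0,0,0,0,0.02,0,0,0,0,0,0,0.028,0,0,0,0,0,0,0.036,0,0,0,0,0,0,0.044,0,0,0,0,0,0,0.052,0,0,0,0,0,0,0.06,0,0,0,0,0,0,0.068,0,0,0,0,0,0,0.076,0,0,0,0,0,0,0.083,0,0,0,0,0,0,0.09,0,0,0,0,0,0])

```text
t: 6.58
tool_pos: [0.5568, 0.0671, 0.069]
orientation: [1.89, 2.505, 0.001]
force: [-7.7, -4.5, 22.1]
opening: 0.0005
gripper_force: 11.6
```

Call:
move_arm(deltas=[0.004,0,0,0,0,0,0,0.008,0,0,0,0,0,0,0.011,0,0,0,0,0,0,0.014,0,0,0,0,0,0,0.014,0,0,0,0,0,0])

```text
t: 7.2
tool_pos: [0.5529, 0.0809, 0.069]
orientation: [1.89, 2.506, 0.002]
force: [-8.7, -3.4, 23.1]
opening: 0.0002
gripper_force: 11.9
```

```bash
python3 -c "
from h import *
plate()"
```

```text
[0.5529 0.0809 0.069 ] [-8.7 -3.4 23.1]
wrist 1965 filter face fwd of initial button centre, median/max 0.2038 0.2074
top 0 filter face fwd of initial button centre, median/max None None
```

Call:
move_arm(deltas=[0.003,0,0,0,0,0,0,0.006,0,0,0,0,0,0,0.009,0,0,0,0,0,0,0.009,0,0,0,0,0,0])

```text
t: 7.8
tool_pos: [0.5519, 0.0877, 0.0691]
orientation: [1.889, 2.502, 0.001]
force: [-1.2, -11.1, 17.1]
opening: 0.0005
gripper_force: 8.9
```

Call:
move_arm(deltas=[0.003,0,0,0,0,0,0,0.006,0,0,0,0,0,0,0.008,0,0,0,0,0,0,0.008,0,0,0,0,0,0])

```text
t: 8.3
tool_pos: [0.5516, 0.0909, 0.0692]
orientation: [1.887, 2.495, -0.003]
force: [8.0, -33.2, 12.9]
opening: 0.0005
gripper_force: 25.8
```

```bash
python3 -c "
from h import *
plate()"; ls pics
```

```text
[0.5516 0.0909 0.0692] [  8.  -33.2  12.9]
wrist 900 filter face fwd of initial button centre, median/max 0.2055 0.2077
top 0 filter face fwd of initial button centre, median/max None None
side.png
top.png
top_4975.png
top_7200.png
top_8300.png
w1.png
wrist_4975.png
wrist_7200.png
wrist_8300.png
```

View pics/wrist_8300.png

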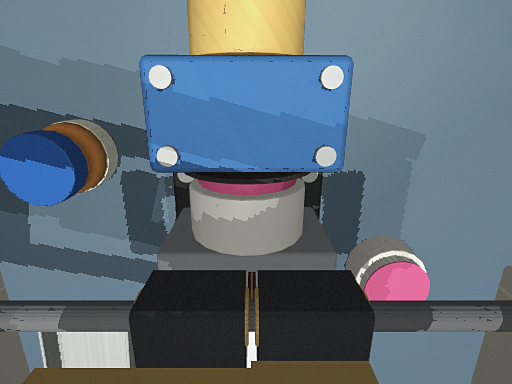

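```bash
python3 - <<'E'
from h import *
im=cv2.imread("pics/top_8300.png"); cv2.imwrite("pics/c.png",cv2.resize(im[150:280,150:340],None,fx=4,fy=4,interpolation=cv2.INTER_CUBIC))
E
```

```text
(no output)
```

View pics/c.png

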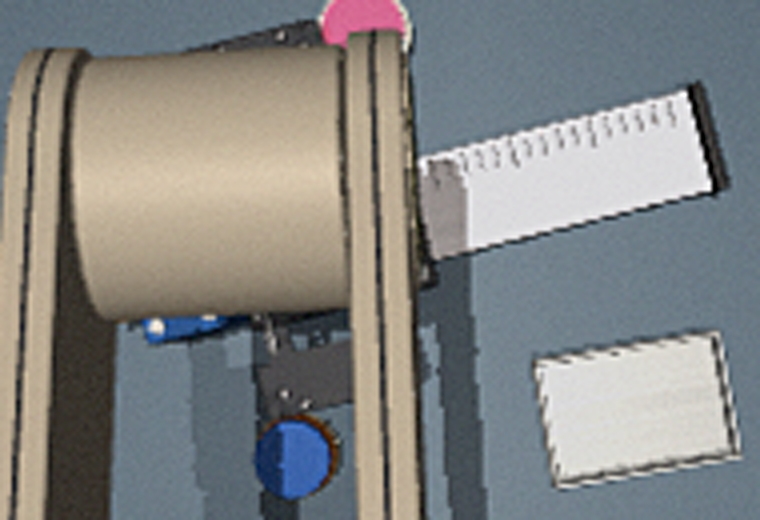

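The wrist view shows the filter (248,215) near the blue block's edge (row 172), but the pink band leaves the gap unclear, so I'll measure it along the centre line.

```bash
python3 - <<'E'
from h import *
s=robot.read_state(); print(s["t"],s["force"].round(1))
im,W=cloud("wrist"); y=np.array([-.272,.962])
a=(W[...,:2]-[.592,-.062])@y
for r in range(160,272,4): print(r,im[r,225],(1000*a[r,225]).round(1),(1000*W[r,225,2]).round(1), '| c190', (1000*a[r,190]).round(1),(1000*W[r,190,2]).round(1))
h=cv2.cvtColor(im,cv2.COLOR_RGB2HSV); m=(h[...,0]>100)&(h[...,0]<125)&(h[...,1]>150)&(abs(W[...,2]-.105)<.004)
print(np.percentile(a[m],[1,5,50,95,99])*1000)
E
```

```text
8.4 [  6.6 -34.2  12.4]
160 [ 79 137 197] 217.7 105.9 | c190 217.4 104.3
164 [ 81 138 197] 215.8 104.4 | c190 216.0 105.3
168 [ 42  75 119] 213.9 103.6 | c190 214.1 104.3
172 [17 13 19] 212.1 103.1 | c190 211.8 102.2
176 [25 22 22] 212.3 109.9 | c190 210.6 104.0
180 [39 39 42] 211.5 112.7 | c190 193.8 52.8
184 [175  73 111] 207.2 104.0 | c190 201.7 86.3
188 [159  64 100] 205.7 104.9 | c190 201.0 90.2
192 [162  65 102] 203.7 103.9 | c190 199.3 90.9
196 [110 110 103] 202.6 106.0 | c190 196.8 89.4
200 [183 182 173] 201.7 108.3 | c190 194.0 87.3
204 [177 177 167] 200.3 109.2 | c190 192.3 88.2
208 [174 174 164] 198.1 108.0 | c190 176.5 53.9
212 [179 178 168] 196.5 108.5 | c190 177.1 61.8
216 [177 176 167] 194.6 108.1 | c190 176.6 66.3
220 [144 144 136] 192.7 107.9 | c190 176.6 71.8
224 [147 146 138] 191.9 110.1 | c190 176.2 76.2
228 [143 143 133] 189.3 108.4 | c190 176.8 82.3
232 [144 144 134] 187.3 108.2 | c190 176.3 86.0
236 [145 144 135] 185.0 107.4 | c190 176.6 90.9
240 [146 144 135] 184.1 109.3 | c190 175.9 93.7
244 [146 146 137] 181.5 108.0 | c190 176.3 98.3
248 [145 145 136] 180.4 109.4 | c190 176.3 102.1
252 [145 144 136] 178.3 109.0 | c190 176.5 106.0
256 [94 95 97] 175.2 107.2 | c190 175.7 107.9
260 [ 99 101 101] 173.5 107.7 | c190 173.4 107.4
264 [ 96 100 100] 171.4 107.6 | c190 171.7 108.0
268 [ 98  99 101] 169.7 108.0 | c190 169.4 107.5
[212.82780409 214.54857992 233.15142596 254.83846134 256.13186918]
```

At about 34 N the tool has stopped, and the filter face is within about 1 mm of the port, so the carriage is at its hard stop with the button down. I'll ease the push a little and lift straight up.

Call:
move_arm(deltas=[-0.002,0,0,0,0,0,0,-0.004,0,0,0,0,0,0,-0.004,0,-0.004,0,0,0,0,-0.004,0,-0.008,0,0,0,0,-0.004,0,-0.012,0,0,0,0,-0.004,0,-0.016,0,0,0,0,-0.004,0,-0.016,0,0,0,0])

```text
t: 9.32
tool_pos: [0.5476, 0.0899, 0.0802]
orientation: [1.893, 2.504, -0.008]
force: [4.7, -17.3, -7.9]
opening: 0.0006
gripper_force: 8.9
```

Call:
move_arm(deltas=[-0.004,0,0,0,0,0,0,-0.008,0,-0.002,0,0,0,0,-0.012,0,-0.005,0,0,0,0,-0.012,0,-0.03,0,0,0,0,-0.012,0,-0.07,0,0,0,0,-0.05,0,-0.11,0,0,0,0,-0.1,0,-0.12,0,0,0,0,-0.1,0,-0.12,0,0,0,0,-0.1,0,-0.12,0,0,0,0])

```text
t: 10.45
tool_pos: [0.5751, -0.002, 0.2014]
orientation: [-1.893, -2.507, -0.0]
force: [-1.2, 0.3, 0.8]
opening: 0.0005
gripper_force: 0.0
```

```bash
python3 - <<'E'
from h import *
plate()
y=np.array([-.272,.962])
im,W=cloud("wrist"); h=cv2.cvtColor(im,cv2.COLOR_RGB2HSV); z=W[...,2]; a=1000*((W[...,:2]-[.592,-.062])@y)
m=(h[...,0]>4)&(h[...,0]<20)&(h[...,1]>150)&(z>.05)&(z<.075)&(a>80)&(a<200); print("orange z, y",np.median(z[m]),np.median(a[m]),m.sum())
cv2.imwrite("pics/end.png",im[...,::-1])
c=a[:,256]; 
for n in("top","wrist"):
    for l in("spare_filter","jar","parts_tray"): print(n,l,robot.recognise(n,l)[:1])
E
```

```text
[ 0.5751 -0.002   0.2014] [-1.2  0.3  0.8]
wrist 602 filter face fwd of initial button centre, median/max 0.2071 0.2099
top 59 filter face fwd of initial button centre, median/max 0.2086 0.2106
orange z, y 0.06342067906529385 147.3673005824576 1684
top spare_filter [{'uv': [228.1, 261.8], 'confidence': 0.71}]
top jar [{'uv': [244.3, 208.6], 'confidence': 0.68}]
top parts_tray [{'uv': [297.6, 254.7], 'confidence': 0.84}]
wrist spare_filter [{'uv': [349.5, 137.0], 'confidence': 0.58}]
wrist jar [{'uv': [128.6, 35.3], 'confidence': 0.86}]
wrist parts_tray [{'uv': [135.1, 217.3], 'confidence': 0.87}]
```

View pics/end.png

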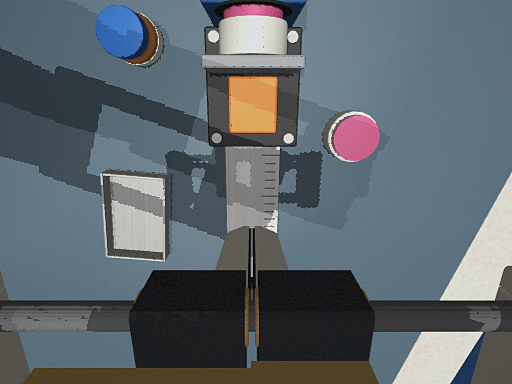

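```bash
python3 - <<'E'
from h import *
y=np.array([-.272,.962]);x=np.array([.962,.272])
for n in("wrist","top"):
    im,W=cloud(n); q=W[...,:2]-[.592,-.062]; a=1000*(q@y); b=1000*(q@x); z=W[...,2]
    m=(abs(b)>30)&(abs(b)<39)&(abs(z-.107)<.004)&(a>150)&(a<195)
    print(n,m.sum(),np.percentile(a[m],[3,50,97]))
    m=(abs(b)<38)&(abs(z-.105)<.004)&(a>207); print(np.percentile(a[m],[1,3,50,97]) if m.any() else 0)
E
```

```text
wrist 323 [166.58652342 171.24838176 175.78574668]
[207.10428271 207.21733118 209.97862388 212.47919776]Traceback (most recent call last):
  File "<stdin>", line 6, in <module>
    return _quantile_unchecked(
        a, q, axis, out, overwrite_input, method, keepdims, weights)
    return _ureduce(a,
                    func=_quantile_ureduce_func,
    ...<5 lines>...
                    overwrite_input=overwrite_input,
                    method=method)
    r = func(a, **kwargs)
    result = _quantile(arr,
                       quantiles=q,
    ...<2 lines>...
                       out=out,
                       weights=wgt)
    slices_having_nans = np.isnan(arr[-1, ...])
                                  ~~~^^^^^^^^^
IndexError: index -1 is out of bounds for axis 0 with size 0
```

The end view shows the button back up (252,105; top at 63.4 mm) and the hand clear. The plate centre is at 171.2 mm, unchanged from when it was held against the stop (about 171.4 mm), so I'm handing in.

```bash
python3 -c "
from plant import robot
print(robot.close_job())"
```

```text
the job is handed in; nothing more can be done
None
```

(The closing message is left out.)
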